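Put away fittings in a bolted stockroom drawer

TASK

Put the loose pipe fittings on the bench away in the bolted drawer: lift the bolt over its bump, slide it clear and let it drop, then pull the drawer out to its stop. Lay every brass valve in the left compartment (left as the robot sees it) and every round flange in the right one, low enough for the drawer to shut over them. Then push the drawer fully home, bolt it again with the bolt dropped on the locked side of its bump, and leave the other things on the bench as they were.

Things in the scene. Friction and masses are not known exactly. Their poses are not given: they have to be found in the camera images.
- cabinet: Galvanised one-drawer cabinet, 250 deep, 100 mm high, fixed to the bench. Origin: bench level, on its front face, below the drawer's divider; x points into the cabinet (away from the robot), y to the left as the robot sees it; it spans y -180 to +230 mm. On its top, 35 mm behind the front, a bar bolt runs along y. A guide staple (y 169 to 181, x 21 to 49 mm) stands over the bar, up to 151 mm above the bench.
- drawer (a joint): How far the drawer is out (m): 0 home, 0.15 at its stop. It slides towards the robot along the cabinet's -x. Friction about 3.5 N. While the bolt is locked it cannot move more than about 6 mm; nor can it be pushed home past a bolt that is across its way.
- drawer_handle (a point): Middle of the drawer's bar handle: a round bar 12 mm thick and 120 mm long along the cabinet's y, at y = 0, its axis 78 mm above the bench, 50 mm in front of the front face (44 mm clear between bar and face; the face's top edge is 97 mm above the bench). Moves with the drawer. Axes as the cabinet's.
- drawer_left (a point): On the floor of the left compartment (for valves), 20 mm above the bench, 90 mm behind the front face and 84 mm left of the drawer's middle; moves with the drawer, axes as the cabinet's. Room inside: x -78 to +113 mm (only to +60 mm clear of the cabinet's top with the drawer out), y +-81 mm. Walls and divider 57 mm, front panel 77 mm, underside of cabinet's top 72 mm above this floor: nothing may stand higher.
- drawer_right (a point): The same point of the right compartment (for flanges), of the same size, 84 mm right of the drawer's middle. The drawer's front panel bears at its left end (cabinet y 195 to 215 mm) the keeper, an angled steel bracket that rises to 158 mm above the bench and reaches 55 mm back over the bolt's end; it moves with the drawer.
- bolt_slide (a joint): Travel of the bolt (m) along the cabinet's -y (to the right as the robot sees it): 0 to about 0.006 locked (bar end under the keeper), 0.039 to 0.045 withdrawn. Between the two a steel bump, 10 mm high and 23 mm wide, on the cabinet's top stops the bolt's foot unless the bolt is lifted. Friction about 1.2 N. End stops at 0 and 0.045.
- bolt_lift (a joint): Height of the bolt above its rest (m): 0 down on the cabinet's top, up to 0.02. Lifted more than 0.010 it passes the bump (0.014 is comfortable); let go, it falls back under about 3 N. About 0.010 means that it rests on the bump.
- bolt_knob (a point): Grip point of the bolt's knob, an upright round stem 22 mm thick with a 28 mm cap; at rest 146 mm above the bench, at cabinet x = 35 mm, y = 120 mm less bolt_slide. The cap's top is 16 mm above this point, the bar's top 24 mm and the bump's 36 mm below it. Moves with the bolt. Best gripped with one finger in front of and one behind the knob (along the cabinet's x).
- valve_1: Brass ball valve, 92 mm long: a block 40 x 36 x 38 mm (long, wide, high) amid a 30 mm round pipe body (hexagon ends 35 mm), a steel butterfly grip 56 x 10 mm on top along the same axis, top at 50 mm. Origin: centre of the block's underside; x along its length, z up. Stands on the bench, its length within about 0.6 rad of world y. 0.2 to 0.45 kg. May be absent.
- valve_2: Brass ball valve, 92 mm long: a block 40 x 36 x 38 mm (long, wide, high) amid a 30 mm round pipe body (hexagon ends 35 mm), a steel butterfly grip 56 x 10 mm on top along the same axis, top at 50 mm. Origin: centre of the block's underside; x along its length, z up. Stands on the bench, its length within about 0.6 rad of world y. 0.2 to 0.45 kg. May be absent.
- flange_1: A grey steel pipe flange: a round plate 70 mm in diameter and 9 mm thick with a 34 mm thick round neck standing on it, 45 mm high in all. Origin: centre of the plate's underside, z up the neck. Lies plate down at the start. 0.2 to 0.42 kg. May be absent.
- flange_2: A grey steel pipe flange: a round plate 70 mm in diameter and 9 mm thick with a 34 mm thick round neck standing on it, 45 mm high in all. Origin: centre of the plate's underside, z up the neck. Lies plate down at the start. 0.2 to 0.42 kg. May be absent.
- wrench: Bystander: a flat steel wrench 180 mm long lying on the bench. Leave it alone. Origin: centre of underside.
- paste_can: Bystander: a grey can, 64 mm in diameter and 100 mm high, on the bench. Leave it alone. Origin: centre of underside.
- tee: Bystander: a steel pipe tee 90 mm long lying on the bench near the robot. Leave it alone. Origin: under its middle.

How it is judged:
On the way, in this order (a step that is already met when the one before it is completed fails the run):
1. the bolt is withdrawn past its bump and has dropped (slide over 0.036 m, lift under 0.005 m) with the drawer still shut (value of joint bolt_slide above 0.036 m and value of joint bolt_lift below 0.005 m and value of joint drawer below 0.01 m), for 0.2 s.
2. the drawer is pulled out to its stop (over 0.143 m) (value of joint drawer above 0.143 m), for 0.2 s.
3. every valve lies in the left and every flange in the right compartment while the drawer is out (y of valve_1 in the frame of drawer_left between -0.081 and 0.081 m and x of valve_1 in the frame of drawer_left between -0.078 and 0.113 m and z of valve_1 in the frame of drawer_left between -0.006 and 0.055 m and y of valve_2 in the frame of drawer_left between -0.081 and 0.081 m and x of valve_2 in the frame of drawer_left between -0.078 and 0.113 m and z of valve_2 in the frame of drawer_left between -0.006 and 0.055 m and y of flange_1 in the frame of drawer_right between -0.081 and 0.081 m and x of flange_1 in the frame of drawer_right between -0.078 and 0.113 m and z of flange_1 in the frame of drawer_right between -0.006 and 0.055 m and y of flange_2 in the frame of drawer_right between -0.081 and 0.081 m and x of flange_2 in the frame of drawer_right between -0.078 and 0.113 m and z of flange_2 in the frame of drawer_right between -0.006 and 0.055 m and value of joint drawer above 0.12 m), for 0.2 s.
4. the drawer is pushed home (under 0.008 m) with the fittings in it and the bolt still withdrawn (value of joint drawer below 0.008 m and value of joint bolt_slide above 0.03 m), for 0.2 s.
At the end, for the whole second after the job is handed in: Drawer home (within 8 mm), bolt on the locked side of its bump (slide under 8.5 mm) and down (lift under 4 mm), every valve at rest in the left compartment and every flange at rest in the right one, origins inside the walls and less than 55 mm above the floor (y of valve_1 in the frame of drawer_left between -0.081 and 0.081 m and x of valve_1 in the frame of drawer_left between -0.078 and 0.113 m and z of valve_1 in the frame of drawer_left between -0.006 and 0.055 m and y of valve_2 in the frame of drawer_left between -0.081 and 0.081 m and x of valve_2 in the frame of drawer_left between -0.078 and 0.113 m and z of valve_2 in the frame of drawer_left between -0.006 and 0.055 m and y of flange_1 in the frame of drawer_right between -0.081 and 0.081 m and x of flange_1 in the frame of drawer_right between -0.078 and 0.113 m and z of flange_1 in the frame of drawer_right between -0.006 and 0.055 m and y of flange_2 in the frame of drawer_right between -0.081 and 0.081 m and x of flange_2 in the frame of drawer_right between -0.078 and 0.113 m and z of flange_2 in the frame of drawer_right between -0.006 and 0.055 m and value of joint drawer below 0.008 m and value of joint bolt_slide below 0.0085 m and value of joint bolt_lift below 0.004 m and linear speed of each of valve_1, valve_2, flange_1, flange_2 below 0.03 m/s); the robot touches nothing.
It fails at once if a bystander (wrench, can, tee) moved more than 30 mm (distance of any of wrench, paste_can, tee from where it was at the start of the episode above 0.03 m).
Of valve_1, valve_2, flange_1, flange_2 only 3 to 4 are there at a start; the rules pass over those that are not, and their reading is None.
At some moment in a run one of valve_1, valve_2, flange_1, flange_2 may be knocked a few centimetres aside while the robot is not near it.
Once in a run the grip may slacken for a moment while it holds something.
It also fails if it takes over 200 s, if anything falls off the work surface, if the arm or the gripper's body presses on something with over 40 N, if the wrist force passes 120 N, or if a joint passes its speed limit or range.

ROBOT

A 6-joint arm with a two-finger parallel gripper is mounted at the origin on the work surface. World frame = base frame: x ahead of the robot, y to its left, z up, the work surface at z = 0. Lengths are in m, angles in rad, forces in N, time in s.
With the tool pointing down it reaches from about 0.3 to 0.875 m from the base axis. Payload 6.4 kg.
Tool frame: the origin (TCP) lies midway between the tips of the shut fingers; the grasp point (between the pads) lies 19 mm behind it (ctrl.tcp_to_grasp is the distance from the TCP to the grasp point, in m); z points along the fingers, y is the direction in which the jaws open and shut (so a half turn about z gives the same grasp; the last joint's range is limited). The gripper opens to 85 mm and grips with 20 to 120 N. Pads are 22 mm wide; open, the fingers measure 114 mm over their backs; the gripper's body (76 mm by 85 mm) begins 54 mm behind the grasp point. The pads swing forward as they close: fully open they stand 13 mm farther back than shut.
Start: joints at [1.019, 0.181, 1.607, -0, 1.354, -0.206], TCP at [0.195, 0.541, 0.231] pointing down, gripper open.
Joint ranges: [-2.99, 2.99], [-0.89, 2.07], [0.3, 2.58], [-1.14, 4.28], [0, 2.63], [-3.12, 3.12]. Speed limits (rad/s): [2.57, 2.57, 3.01, 3.14, 3.14, 3.14].

INTERFACE

Orientations are given as a unit quaternion [w, x, y, z].
In Python, from bench import monitor, imaging, order, spotter, ctrl gives the robot as it stands.
- The arm moves only by the shell command python3 -m pendant 'ROWS'. ROWS is JSON, a list that holds one entry, the list of rows, each a list of 5 numbers: the shift along the world's x, y, z in mm, then the turn about the world's z in degrees, then the finger opening in mm, from 0 to 85.4. A call has 1 to 8 rows; each row shifts and turns the commanded pose from where the row before left it; what a row does not reach is not made up. A row lasts 1/8 s, in which the tool goes at most 62.5 mm and 10.7 degrees, less where a joint would pass 70% of its speed; a pose out of reach is approached as far as the arm can. A call with a gripper value outside its range is refused whole. The fingers move at their own pace and stop on an object; the grip force is fixed at half the most. Time passes only in rows, so rows that do not move let the fingers close. It gives the time, the measured TCP pose, the force and the opening at its end, in the units of the state.
- monitor.get_obs(): the state, without advancing time (a new reading comes with each control period).
- imaging.camera(name): name is "side" or "top" or "wrist"; returns a dict with "img" (420x560x3 uint8, red, green, blue), "vfov" (degrees; the focal length in pixels is half the picture's height over the tangent of half this angle, whatever the lens; pixels are square), "cx", "cy" (the principal point, pixels), "distortion" ([k1, k2, p1, p2, k3] as OpenCV has them; the pictures are not rectified), "origin" and "orientation" of the camera in the world. Camera axes: x right, y down, z forward; pixel columns grow to the right and rows downward; lengths in m; the calibration is good to about 2 mm. A picture is of the moment at which its call begins. There is no depth.
- order.hand_in(): hands the job in, once; it reports no verdict.
Trained networks look in the newest picture that a camera, given by its name, has taken for a name from the list of things; names that differ only in an ending like _2 or _b are one class to them, and where a whole thing is asked for, a point or a joint stands for the part that bears it (a point fixed in the world has none). Each returns a list of dicts, best first, with "confidence" (0 to 1); they miss things now and then, are a little off and sometimes report something else, mostly with a low value. They report only what shows in the picture. A call takes as long as a camera call.
- spotter.recognise(camera, thing): "at" ([x, y, z] in m, in the coordinates of the camera as it stood for that picture, good to about 4 mm: the middle of the surface that is visible of it).
- spotter.tip_of(camera, thing): "at" ([x, y, z] in m, in the coordinates of the camera as it stood for that picture, good to about 4 mm: a listed point, or the origin of a listed thing).
The state is a dict: "time_s": time; "q": joint angles; "dq": joint speeds; "joint_efforts": joint torques, N m; "eef_pos": TCP position; "eef_rot": TCP orientation; "wrist_force": force on the tool from outside, world axes, zero at the start; "torque": the same for the moment, N m; "opening": opening from 0.0 (shut) to 1.0 (fully open).
Only numpy, scipy, OpenCV 4.12 (cv2) and the standard library are available. Lean on these libraries where they do the work, as an engineer would, in place of code of your own. Each camera call takes 0.05 s, during which the arm holds its last target. There are 200 camera calls.

## Working session

There is one attempt and no reset: what is moved stays moved. The work goes in short steps, Python scripts to look and compute and a shell command to move; the robot and the scene stay as the last step left them, time stands still between calls to the robot, and variables do not carry over. Pictures are saved under pics/ and viewed, about 12 in all and at most 16, crops included, and the job is handed in when it is done.

```bash
ls; mkdir -p pics; cat > h.py <<'E'
import numpy as np, cv2
from scipy.spatial.transform import Rotation as R
from bench import monitor, imaging, order, spotter, ctrl
def Rm(q): return R.from_quat([q[1],q[2],q[3],q[0]])
def w(c,p): return Rm(c['orientation']).apply(p)+np.array(c['origin'])
def K(c):
    f=c['img'].shape[0]/2/np.tan(np.radians(c['vfov'])/2)
    return np.array([[f,0,c['cx']],[0,f,c['cy']],[0,0,1]])
def save(c,n,s=1): cv2.imwrite('pics/'+n,cv2.resize(c['img'][:,:,::-1],None,fx=s,fy=s))
def proj(c,P):
    r=Rm(c['orientation']).inv(); v=r.apply(np.atleast_2d(P)-np.array(c['origin']))
    return cv2.projectPoints(v,np.zeros(3),np.zeros(3),K(c),np.array(c['distortion']))[0][:,0]
def ray(c,uv):
    d=cv2.undistortPoints(np.array([[uv]],float),K(c),np.array(c['distortion']))[0,0]
    return np.array(c['origin']),Rm(c['orientation']).apply([d[0],d[1],1])
def onz(c,uv,z):
    o,d=ray(c,uv); return o+d*(z-o[2])/d[2]
def find(cam,things,f='tip_of',mc=.3,c=None):
    c=c or imaging.camera(cam)
    for t in things:
        for r in getattr(spotter,f)(cam,t):
            if r['confidence']>mc: print(cam,f,t,round(r['confidence'],2),np.round(w(c,r['at']),3))
    return c
def st():
    o=monitor.get_obs(); print('t',o['time_s'],'p',np.round(o['eef_pos'],4),'eul',np.round(Rm(o['eef_rot']).as_euler('ZYX',degrees=True),1),'F',np.round(o['wrist_force'],1),'op',round(o['opening'],3))
E
python3 - <<'E'
from h import *
st(); print(ctrl.tcp_to_grasp)
T=['cabinet','drawer_handle','drawer_left','drawer_right','bolt_knob','valve_1','flange_1','wrench','paste_can','tee']
for n in ['side','top']:
    c=find(n,T); save(c,n+'0.png',1.4); print(n,np.round(c['origin'],3),c['orientation'])
E
```

```text
pics
t 0.0 p [0.1946 0.5405 0.2304] eul [ 160.2   -0.  -179.9] F [ 0.6 -0.7 -0.1] op 1.002
0.0187
side tip_of cabinet 0.89 [ 0.634  0.109 -0.004]
side tip_of cabinet 0.53 [0.652 0.229 0.149]
side tip_of drawer_handle 0.7 [0.582 0.102 0.078]
side tip_of bolt_knob 0.55 [0.656 0.232 0.149]
side tip_of valve_1 0.81 [ 0.584 -0.372  0.001]
side tip_of flange_1 0.94 [ 0.583 -0.264 -0.001]
side tip_of flange_1 0.91 [ 0.457 -0.381  0.001]
side tip_of wrench 0.78 [ 0.317  0.286 -0.003]
side tip_of paste_can 0.64 [ 0.739 -0.314  0.001]
side tip_of tee 0.77 [ 0.387 -0.12   0.001]
side [ 0.245 -0.956  0.823] [-0.44200874  0.88651056 -0.12168438  0.06261162]
top tip_of cabinet 0.7 [ 0.635  0.11  -0.001]
top tip_of drawer_handle 0.73 [0.587 0.1   0.075]
top tip_of bolt_knob 0.86 [0.658 0.232 0.149]
top tip_of valve_1 0.84 [ 0.582 -0.37  -0.002]
top tip_of flange_1 0.81 [ 0.462 -0.38   0.   ]
top tip_of flange_1 0.73 [ 0.592 -0.263  0.004]
top tip_of wrench 0.79 [0.321 0.286 0.001]
top tip_of paste_can 0.78 [ 0.742 -0.313 -0.002]
top tip_of tee 0.63 [ 0.393 -0.116  0.   ]
top [ 0.455 -0.033  1.01 ] [ 0.01882145 -0.70423272  0.70906717 -0.03042672]
```

View pics/top0.png

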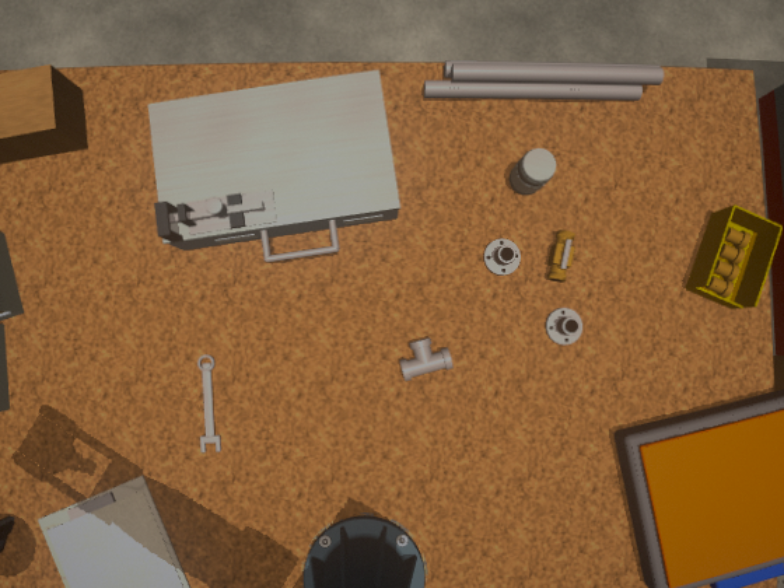

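View pics/side0.png

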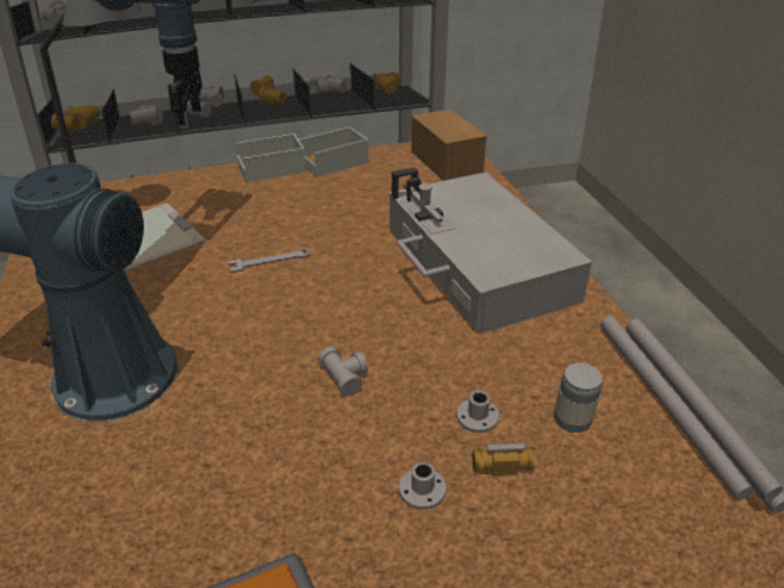

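The pictures show one valve at (563,255) and two flanges at (503,257) and (565,326) in the top view. The knob is at (213,207) and the networks agree with that to within a few mm. I'll move towards the knob, working out the cabinet yaw from its corners on the way.

```bash
python3 -m pendant '[[[50,-33,8,-8,85],[50,-33,8,-8,85],[50,-33,8,-8,85],[50,-33,8,-8,85],[50,-33,8,-8,85],[50,-33,8,-8,85],[50,-33,0,-8,85],[50,-33,0,-7,85]]]'
python3 - <<'E'
from h import *
c=imaging.camera('top')
P=[onz(c,np.array(p)/1.4,.1) for p in [(150,103),(378,72),(398,207)]]
print(np.round(P,3)); a,b,d=P
print('yaw', np.degrees(np.arctan2(*(-(a-b)[:2]*[1,-1]))), np.degrees(np.arctan2((b-d)[1],(b-d)[0])), np.linalg.norm(a-b),np.linalg.norm(b-d))
st(); c=find('wrist',['bolt_knob','drawer_handle','cabinet','bolt_slide']); save(c,'w1.png',1.4); print(np.round(c['origin'],3))
E
```

```text
time_s: 2.1
eef_pos: [0.5965, 0.2757, 0.2796]
eef_rot: [0.0, 0.663, 0.749, 0.0]
wrist_force: [0.6, 0.0, 0.9]
opening: 0.993
[[ 0.851  0.369  0.1  ]
 [ 0.903 -0.031  0.1  ]
 [ 0.662 -0.064  0.1  ]]
yaw 7.405775231919537 7.753187432953232 0.4039261425777323 0.24385282798206698
t 2.15 p [0.602  0.2702 0.2787] eul [ 96.4   0.2 179.8] F [-0.6 -5.3 -0.4] op 0.994
wrist tip_of bolt_knob 0.97 [0.654 0.23  0.148]
wrist tip_of drawer_handle 0.74 [0.584 0.103 0.08 ]
wrist tip_of cabinet 0.76 [ 0.633  0.107 -0.001]Traceback (most recent call last):
  File "<stdin>", line 6, in <module>
  File "h.py", line 21, in find
    for r in getattr(spotter,f)(cam,t):
             ~~~~~~~~~~~~~~~~~~^^^^^^^
ValueError: it knows: bolt_knob, cabinet, drawer_handle, drawer_left, drawer_right, flange, paste_can, tee, valve, wrench
```

```bash
python3 -m pendant '[[[26,-20,-20,0,85],[26,-20,-20,0,85],[0,0,-30,0,85],[0,0,0,0,85]]]'
python3 - <<'E'
from h import *
st(); c=find('wrist',['bolt_knob']); save(c,'w2.png',1.4)
E
```

```text
time_s: 2.85
eef_pos: [0.6441, 0.2379, 0.2063]
eef_rot: [-0.002, 0.661, 0.751, -0.002]
wrist_force: [0.2, 1.3, 0.2]
opening: 0.995
t 2.85 p [0.6441 0.2379 0.2063] eul [  97.3   -0.  -179.6] F [0.2 1.3 0.2] op 0.995
wrist tip_of bolt_knob 0.88 [0.652 0.232 0.149]
```

View pics/w2.png

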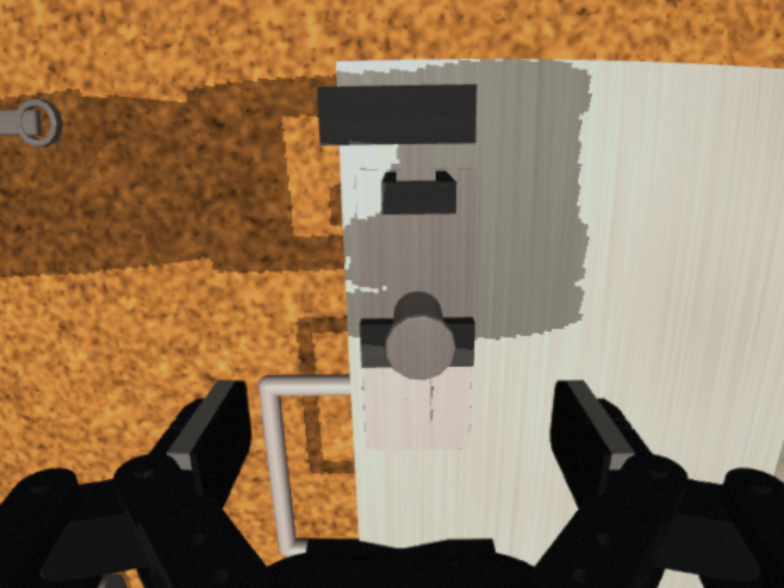

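Knob at (420,347), almost centred between the pads at (210,430) and (590,430), with the cabinet edge vertical, so the yaw is right. Next I descend and grip.

```bash
python3 -m pendant '[[[8,-6,-16,0,85],[0,0,-30,0,85],[0,0,-30,0,85],[0,0,0,0,85],[0,0,0,0,0],[0,0,0,0,0],[0,0,0,0,0],[0,0,0,0,0]]]'
```

```text
time_s: 3.95
eef_pos: [0.654, 0.231, 0.135]
eef_rot: [-0.001, 0.661, 0.75, -0.001]
wrist_force: [-8.0, -2.3, 8.5]
opening: 0.298
```

```bash
python3 -m pendant '[[[0,0,8,0,0],[0,0,7,0,0],[0,0,0,0,0],[2,-14,0,0,0],[2,-14,0,0,0],[1.5,-14,0,0,0],[0,0,0,0,0],[0,0,0,0,0]]]'
python3 - <<'E'
from h import *
c=find('wrist',['bolt_knob']);c=find('top',['bolt_knob']);
E
```

```text
time_s: 4.95
eef_pos: [0.6599, 0.1883, 0.1479]
eef_rot: [-0.0, 0.662, 0.75, -0.001]
wrist_force: [-4.7, -0.9, -3.8]
opening: 0.298
top tip_of bolt_knob 0.71 [0.661 0.19  0.159]
```

```bash
python3 -m pendant '[[[0,0,-8,0,0],[0,0,-6,0,0],[0,0,0,0,60],[0,0,0,0,60],[0,0,0,0,60],[0,0,30,0,60],[0,0,40,0,60],[0,0,0,0,60]]]'
python3 - <<'E'
from h import *
c=find('wrist',['bolt_knob','drawer_handle','cabinet']);c=find('top',['bolt_knob'])
c=imaging.camera('side'); save({'img':c['img'][90:230,230:440]},'s1.png',3)
E
```

```text
time_s: 6.15
eef_pos: [0.6633, 0.1894, 0.2095]
eef_rot: [0.003, 0.661, 0.75, 0.003]
wrist_force: [0.5, -0.3, 0.3]
opening: 0.703
wrist tip_of bolt_knob 0.84 [0.658 0.19  0.148]
wrist tip_of drawer_handle 0.86 [0.585 0.1   0.08 ]
wrist tip_of cabinet 0.83 [0.633 0.11  0.001]
```

View pics/s1.png

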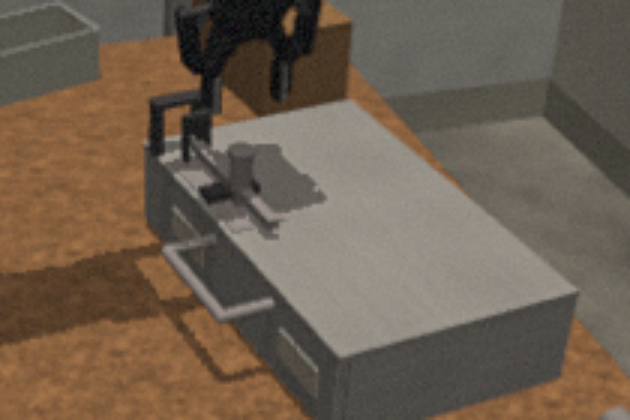

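The knob has dropped (z 0.148, 42 mm across), so I go to the handle.

```bash
python3 -m pendant '[[[-40,-44,0,0,45],[-39,-43,0,0,45],[0,0,-40,0,45],[0,0,0,0,45],[0,0,0,0,45]]]'
python3 - <<'E'
from h import *
st();c=find('wrist',['drawer_handle']); save(c,'w3.png',1.4)
E
```

```text
time_s: 7.12
eef_pos: [0.582, 0.1023, 0.1649]
eef_rot: [0.0, 0.661, 0.75, 0.0]
wrist_force: [-0.4, -0.1, 0.8]
opening: 0.53
t 7.125 p [0.582  0.1023 0.1649] eul [ 97.2  -0.  180. ] F [-0.4 -0.1  0.8] op 0.53
wrist tip_of drawer_handle 0.61 [0.585 0.103 0.079]
```

View pics/w3.png

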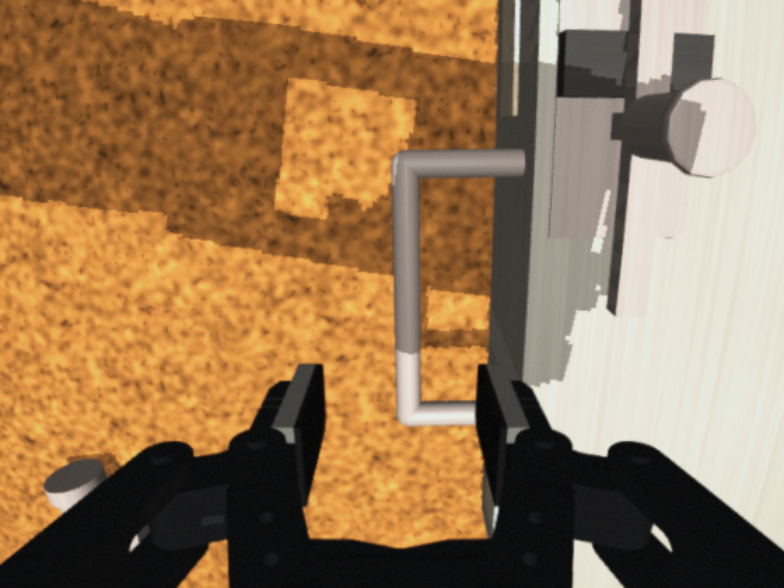

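The bar is at column 406, midway between the pads (300 and 500). I'll descend and grip it.

```bash
python3 -m pendant '[[[2,0,-40,0,45],[0,0,-40,0,45],[0,0,-23,0,45],[0,0,0,0,45],[0,0,0,0,0],[0,0,0,0,0],[0,0,0,0,0]]]' && python3 -m pendant '[[[-15,-2,0,0,0],[-25,-3.3,0,0,0],[-25,-3.3,0,0,0],[-25,-3.3,0,0,0],[-25,-3.3,0,0,0],[-20,-2.6,0,0,0],[-10,-1.3,0,0,0],[0,0,0,0,0]]]'
```

```text
time_s: 8.1
eef_pos: [0.585, 0.1021, 0.0634]
eef_rot: [0.001, 0.661, 0.75, 0.001]
wrist_force: [0.9, -0.2, 7.5]
opening: 0.113
time_s: 9.1
eef_pos: [0.4398, 0.0813, 0.0634]
eef_rot: [0.002, 0.661, 0.75, 0.0]
wrist_force: [-2.4, -7.1, 10.2]
opening: 0.115
```

```bash
python3 -m pendant '[[[-3,-0.5,0,0,0],[-3,-0.5,0,0,0],[0,0,0,0,0],[0,0,0,0,0]]]'
```

```text
time_s: 9.6
eef_pos: [0.4366, 0.0808, 0.0634]
eef_rot: [0.004, 0.661, 0.75, 0.002]
wrist_force: [8.1, -3.3, -1.0]
opening: 0.115
```

```bash
python3 -m pendant '[[[0,0,0,0,45],[0,0,0,0,45],[0,0,40,0,60],[0,0,50,0,85],[15,-50,40,0,85],[20,-55,0,0,85],[20,-55,0,0,85],[20,-55,0,0,85]]]' && python3 -m pendant '[[[20,-55,0,0,85],[20,-55,0,0,85],[20,-55,0,0,85],[10,-55,-20,0,85],[0,0,0,0,85],[0,0,0,0,85]]]'
python3 - <<'E'
from h import *
st();c=find('wrist',['valve','flange']); save(c,'w4.png',1.4)
c=find('top',['valve','flange','drawer_left','drawer_right','drawer_handle'])
c=find('side',['valve','flange','drawer_left','drawer_right'])
E
```

```text
time_s: 10.6
eef_pos: [0.5068, -0.1322, 0.1894]
eef_rot: [-0.0, 0.661, 0.75, 0.0]
wrist_force: [1.4, 0.7, -0.2]
opening: 0.994
time_s: 11.35
eef_pos: [0.5761, -0.3499, 0.1685]
eef_rot: [-0.001, 0.662, 0.75, 0.0]
wrist_force: [-0.5, 0.4, 0.1]
opening: 0.994
t 11.35 p [ 0.5761 -0.3499  0.1685] eul [ 9.720e+01 -1.000e-01 -1.799e+02] F [-0.5  0.4  0.1] op 0.994
wrist tip_of valve 0.93 [ 0.588 -0.371 -0.001]
wrist tip_of flange 0.83 [ 0.457 -0.376 -0.   ]
wrist tip_of flange 0.71 [ 0.589 -0.265  0.002]
top tip_of valve 0.6 [ 0.583 -0.37  -0.   ]
top tip_of flange 0.79 [ 0.589 -0.266  0.003]
top tip_of drawer_left 0.72 [0.563 0.18  0.021]
top tip_of drawer_right 0.68 [0.588 0.018 0.021]
top tip_of drawer_handle 0.8 [0.437 0.08  0.077]
top tip_of drawer_handle 0.35 [ 0.59  -0.264  0.004]
side tip_of valve 0.78 [ 0.585 -0.374  0.002]
side tip_of flange 0.93 [ 0.585 -0.263 -0.001]
side tip_of flange 0.67 [ 0.457 -0.38   0.001]
side tip_of drawer_left 0.65 [0.563 0.184 0.021]
side tip_of drawer_right 0.73 [0.587 0.02  0.02 ]
```

View pics/w4.png

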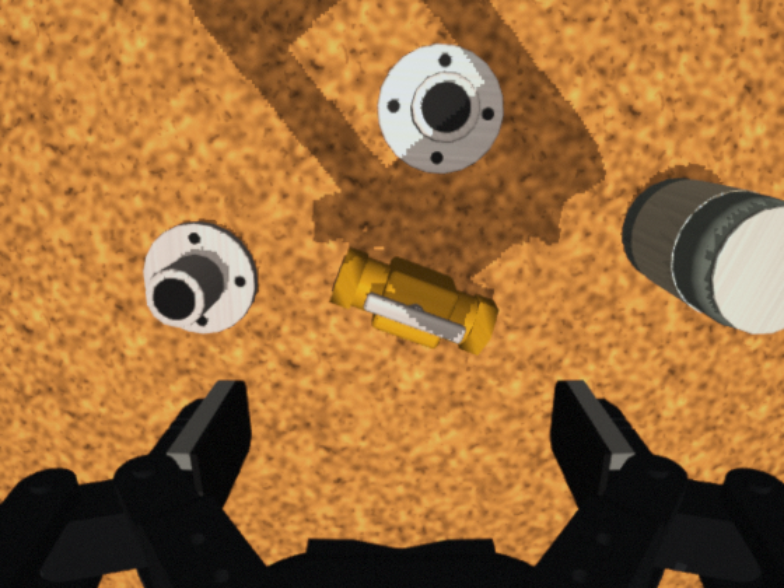

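The wrist picture shows the valve along roughly world x: its grip runs from (372,302) to (460,335), which doesn't fit the "world y" in the text. I'm working out its axis from pixels.

```bash
python3 - <<'E'
from h import *
c=imaging.camera('wrist')
for (a,b),z in [(((370,301),(462,335)),.048),(((345,280),(487,328)),.02)]:
    A,B=[onz(c,np.array(p)/1.4,z) for p in (a,b)]
    print(np.round((A+B)/2,4),np.linalg.norm(A-B),np.degrees(np.arctan2((B-A)[1],(B-A)[0])))
print(np.degrees(monitor.get_obs()['q'][5]))
E
```

```text
[ 0.5888 -0.3729  0.048 ] 0.0529060937181851 -14.296047625797428
[ 0.5902 -0.3746  0.02  ] 0.08855839545268687 -12.45146742605707
-48.543309121148894
```

```bash
python3 -m pendant '[[[6,-12,0,10,85],[6,-11,0,10,85],[0,0,0,10,85],[0,0,0,10,85],[0,0,0,10,85],[0,0,-30,10,85],[0,0,-30,9,85],[0,0,0,0,85]]]'
python3 - <<'E'
from h import *
st();c=find('wrist',['valve']); save(c,'w5.png',1.4)
E
```

```text
time_s: 13.1
eef_pos: [0.5869, -0.3721, 0.106]
eef_rot: [-0.003, 0.121, 0.993, 0.002]
wrist_force: [-0.6, -0.2, 0.4]
opening: 0.995
t 13.1 p [ 0.5869 -0.3721  0.106 ] eul [166.1  -0.3 179.8] F [-0.6 -0.2  0.4] op 0.995
wrist tip_of valve 0.72 [ 0.588 -0.37  -0.   ]
```

View pics/w5.png

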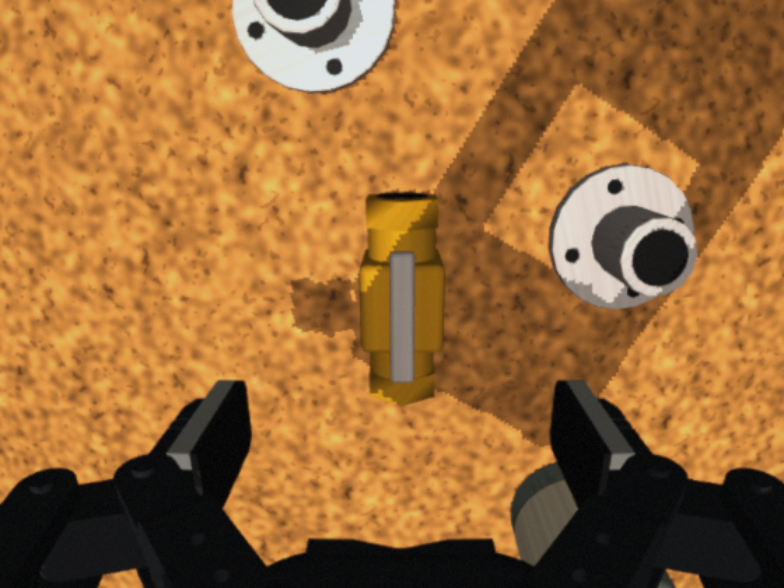

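Valve aligned and centred at column 402, the same as the pads' middle. I'll descend and grip.

```bash
python3 -m pendant '[[[1,0,-40,0,85],[0,0,-40,0,85],[0,0,-17,0,85],[0,0,0,0,85],[0,0,0,0,0],[0,0,0,0,0],[0,0,0,0,0],[0,0,0,0,0]]]' && python3 -m pendant '[[[0,0,10,0,0],[0,0,40,0,0],[0,0,50,0,0],[0,0,50,0,0],[0,0,0,0,0]]]'
```

```text
time_s: 14.2
eef_pos: [0.5907, -0.3743, 0.0141]
eef_rot: [0.001, 0.12, 0.993, -0.001]
wrist_force: [0.4, 0.9, 6.5]
opening: 0.408
time_s: 14.82
eef_pos: [0.592, -0.3757, 0.1684]
eef_rot: [0.004, 0.12, 0.993, -0.003]
wrist_force: [0.4, 0.3, -3.8]
opening: 0.409
```

```bash
python3 -m pendant '[[[-4,40,0,3,0],[-4,57,0,3,0],[-4,57,0,3,0],[-4,57,0,3,0],[-4,57,0,3,0],[-4,57,0,3,0],[-4,57,0,3,0],[-4,57,0,0,0]]]' && python3 -m pendant '[[[-5,57,0,0,0],[-4,50,0,0,0],[0,11,0,0,0],[0,0,0,0,0],[0,0,0,0,0]]]'
python3 - <<'E'
from h import *
st();c=find('wrist',['valve','drawer_left']); save(c,'w6.png',1.4); find('top',['valve','drawer_left'])
E
```

```text
time_s: 15.82
eef_pos: [0.5558, 0.0672, 0.1603]
eef_rot: [-0.002, -0.063, 0.998, 0.0]
wrist_force: [0.9, 0.1, -3.7]
opening: 0.41
time_s: 16.45
eef_pos: [0.5484, 0.182, 0.1615]
eef_rot: [-0.001, -0.062, 0.998, -0.0]
wrist_force: [-0.4, -0.6, -3.8]
opening: 0.408
t 16.45 p [0.5484 0.182  0.1615] eul [-1.729e+02 -1.000e-01 -1.800e+02] F [-0.4 -0.6 -3.8] op 0.408
wrist tip_of valve 0.91 [0.545 0.182 0.151]
top tip_of valve 0.68 [0.541 0.182 0.147]
top tip_of valve 0.42 [ 0.392 -0.116 -0.001]
top tip_of drawer_left 0.78 [0.561 0.183 0.022]
```

View pics/w6.png

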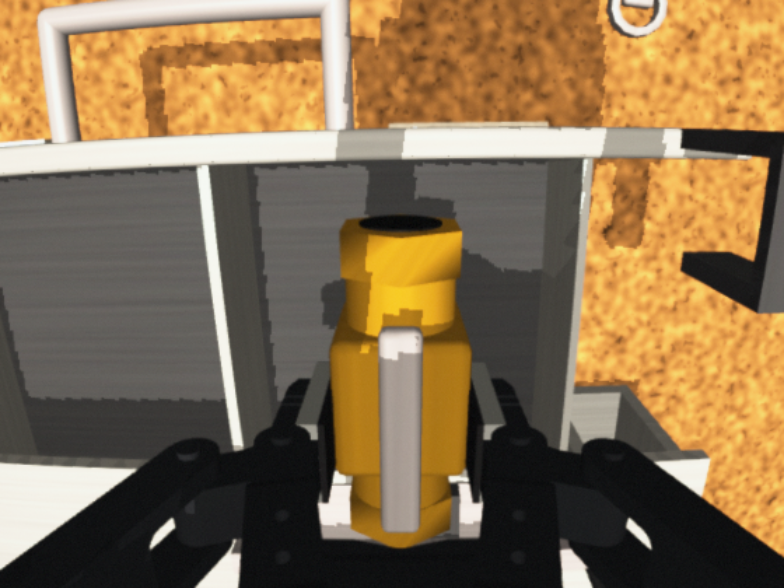

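The valve hangs over the left compartment, clear of its walls. I'll lower it.

```bash
python3 -m pendant '[[[0,0,-40,0,0],[0,0,-40,0,0],[0,0,-30,0,0],[0,0,-14,0,0],[0,0,0,0,0],[0,0,0,0,60],[0,0,0,0,60],[0,0,0,0,60]]]' && python3 -m pendant '[[[0,0,40,0,60],[0,0,50,0,85],[0,-40,40,-10,85],[3,-57,0,-10,85],[3,-57,0,-10,85],[3,-57,0,-10,85],[3,-57,0,-10,85],[3,-57,0,-10,85]]]'
```

```text
time_s: 17.75
eef_pos: [0.5497, 0.1835, 0.0396]
eef_rot: [0.001, -0.063, 0.998, 0.0]
wrist_force: [0.2, 0.0, -0.5]
opening: 0.704
time_s: 18.75
eef_pos: [0.5638, -0.1436, 0.1691]
eef_rot: [0.001, 0.447, 0.894, 0.0]
wrist_force: [0.4, 0.4, 0.0]
opening: 0.997
```

```bash
python3 -m pendant '[[[8,-50,0,-10,85],[8,-50,-20,-10,85],[6,-20,-20,-9,85],[0,0,0,0,85],[0,0,0,0,85]]]'
python3 - <<'E'
from h import *
st();c=find('wrist',['flange']); save(c,'w7.png',1.4); find('top',['valve','flange']); find('side',['valve','flange'])
E
```

```text
time_s: 19.38
eef_pos: [0.5858, -0.2609, 0.129]
eef_rot: [0.0, 0.654, 0.757, 0.0]
wrist_force: [-0.3, 0.1, 0.3]
opening: 0.998
t 19.375 p [ 0.5858 -0.2609  0.129 ] eul [ 98.4  -0.  180. ] F [-0.3  0.1  0.3] op 0.998
wrist tip_of flange 0.95 [ 0.454 -0.38   0.002]
wrist tip_of flange 0.95 [ 0.588 -0.261  0.004]
top tip_of valve 0.68 [0.546 0.185 0.022]
top tip_of flange 0.51 [ 0.592 -0.262  0.001]
side tip_of valve 0.75 [ 0.737 -0.312 -0.   ]
side tip_of valve 0.56 [0.542 0.183 0.021]
side tip_of flange 0.91 [ 0.457 -0.379  0.001]
side tip_of flange 0.79 [ 0.586 -0.262 -0.002]
```

View pics/w7.png

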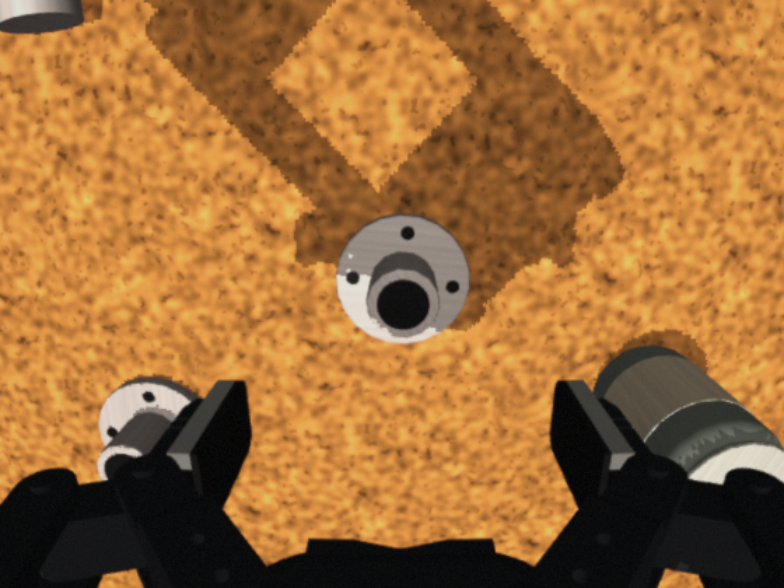

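Flange neck at (403,305), centred between the pads. The valve stands at floor level in the left compartment. I'll descend and grip.

```bash
python3 -m pendant '[[[1,-1,-40,0,85],[0,0,-40,0,85],[0,0,-32,0,85],[0,0,0,0,85],[0,0,0,0,0],[0,0,0,0,0],[0,0,0,0,0],[0,0,0,0,0]]]' && python3 -m pendant '[[[0,0,10,0,0],[0,0,40,0,0],[0,0,50,0,0],[0,0,50,0,0],[0,0,0,0,0]]]'
```

```text
time_s: 20.78
eef_pos: [0.5878, -0.2634, 0.0183]
eef_rot: [0.001, 0.655, 0.756, 0.0]
wrist_force: [-1.0, 0.4, 5.9]
opening: 0.381
time_s: 21.4
eef_pos: [0.5894, -0.2644, 0.1725]
eef_rot: [0.005, 0.655, 0.756, 0.001]
wrist_force: [0.8, 0.2, -2.7]
opening: 0.374
```

```bash
python3 -m pendant '[[[-4,45,0,0,0],[-4,55,0,0,0],[-4,55,0,0,0],[-4,55,0,0,0],[-4,55,0,0,0],[-4,43,0,0,0],[-2,10,0,0,0],[0,0,0,0,0]]]'
python3 - <<'E'
from h import *
st();c=find('wrist',['flange','drawer_right']); save(c,'w8.png',1.4); find('top',['flange','drawer_right'])
E
```

```text
time_s: 22.4
eef_pos: [0.5599, 0.0556, 0.1654]
eef_rot: [-0.001, 0.654, 0.756, -0.001]
wrist_force: [0.4, 0.1, -1.1]
opening: 0.38
t 22.4 p [0.5599 0.0556 0.1654] eul [  98.3   -0.  -179.9] F [ 0.4  0.1 -1.1] op 0.38
wrist tip_of flange 0.72 [0.563 0.057 0.149]
top tip_of flange 0.77 [ 0.462 -0.377 -0.001]
top tip_of drawer_right 0.88 [0.588 0.016 0.021]
```

View pics/w8.png

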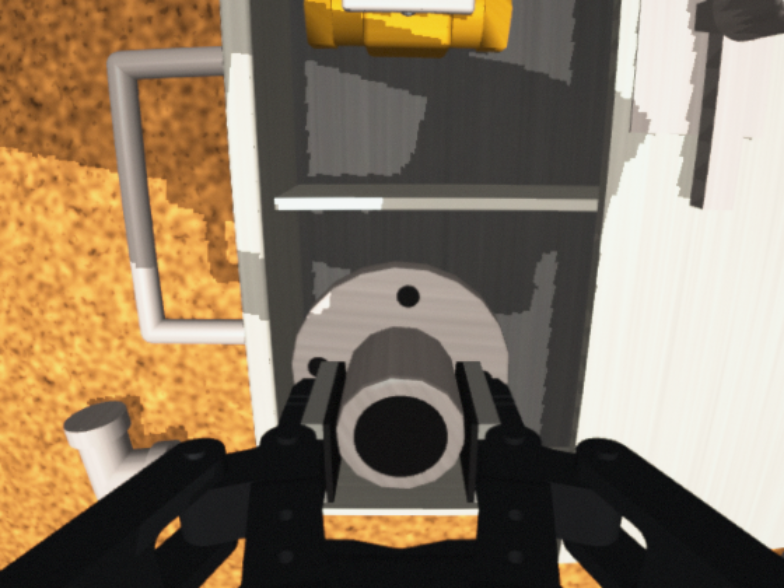

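The flange hangs over the right compartment, clear of the divider at row 203. I'll lower it.

```bash
python3 -m pendant '[[[0,-1,-40,0,0],[0,0,-40,0,0],[0,0,-32,0,0],[0,0,-12,0,0],[0,0,0,0,0],[0,0,0,0,50],[0,0,0,0,50],[0,0,0,0,50]]]' && python3 -m pendant '[[[0,0,40,0,50],[0,0,50,0,60],[0,-40,30,0,85],[-10,-55,0,0,85],[-13,-55,0,0,85],[-13,-55,0,0,85],[-13,-55,0,0,85],[-13,-55,0,0,85]]]' && python3 -m pendant '[[[-13,-55,0,0,85],[-13,-50,-20,0,85],[-13,-10,-20,0,85],[0,0,0,0,85],[0,0,0,0,85]]]'
python3 - <<'E'
from h import *
st();c=find('wrist',['flange']); save(c,'w9.png',1.4); find('top',['valve','flange']); find('side',['valve','flange'])
E
```

```text
time_s: 23.7
eef_pos: [0.5615, 0.0543, 0.0435]
eef_rot: [0.001, 0.655, 0.756, 0.001]
wrist_force: [-0.8, 0.1, 0.5]
opening: 0.586
time_s: 24.7
eef_pos: [0.4982, -0.2624, 0.163]
eef_rot: [0.001, 0.655, 0.756, 0.0]
wrist_force: [0.2, 0.6, 1.2]
opening: 0.991
time_s: 25.32
eef_pos: [0.4604, -0.3753, 0.1232]
eef_rot: [0.0, 0.655, 0.756, 0.0]
wrist_force: [0.9, -0.0, 0.0]
opening: 0.998
t 25.325 p [ 0.4604 -0.3753  0.1232] eul [ 98.2   0.  180. ] F [ 0.9 -0.   0. ] op 0.998
wrist tip_of flange 0.7 [ 0.456 -0.379 -0.001]
top tip_of valve 0.88 [0.545 0.184 0.015]
top tip_of flange 0.73 [ 0.46  -0.379  0.001]
top tip_of flange 0.7 [0.322 0.285 0.   ]
top tip_of flange 0.62 [0.564 0.053 0.024]
side tip_of flange 0.75 [ 0.455 -0.377  0.001]
side tip_of flange 0.59 [0.43  0.083 0.08 ]
side tip_of flange 0.38 [0.559 0.052 0.019]
```

View pics/w9.png

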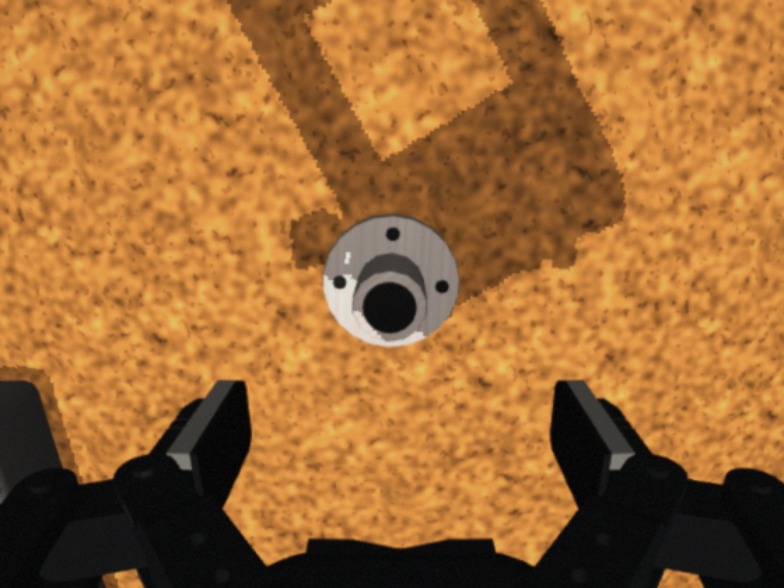

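Neck at (389,305), so about 4 mm left of the pads' centre. I'll correct that and grip.

```bash
python3 -m pendant '[[[-4,-2,-40,0,85],[0,0,-40,0,85],[0,0,-25,0,85],[0,0,0,0,85],[0,0,0,0,0],[0,0,0,0,0],[0,0,0,0,0],[0,0,0,0,0]]]' && python3 -m pendant '[[[0,0,10,0,0],[0,0,40,0,0],[0,0,50,0,0],[0,0,50,0,0],[0,0,0,0,0]]]'
```

```text
time_s: 26.72
eef_pos: [0.4563, -0.3786, 0.0189]
eef_rot: [0.001, 0.655, 0.756, -0.0]
wrist_force: [-1.5, 0.8, 6.7]
opening: 0.375
time_s: 27.35
eef_pos: [0.4577, -0.3799, 0.1727]
eef_rot: [0.005, 0.655, 0.756, -0.001]
wrist_force: [0.5, -0.1, -4.6]
opening: 0.377
```

```bash
python3 -m pendant '[[[15,40,0,0,0],[20,53,0,0,0],[20,53,0,0,0],[20,53,0,0,0],[20,53,0,0,0],[20,53,0,0,0],[15,44,0,0,0],[3,10,0,0,0]]]' && python3 -m pendant '[[[0,0,0,0,0]]]'
python3 - <<'E'
from h import *
st();c=find('wrist',['flange','drawer_right']); save(c,'w10.png',1.4); find('top',['flange','drawer_right'])
E
```

```text
time_s: 28.35
eef_pos: [0.5877, -0.0153, 0.1653]
eef_rot: [-0.002, 0.653, 0.757, -0.001]
wrist_force: [0.7, -0.6, -3.9]
opening: 0.375
time_s: 28.48
eef_pos: [0.5876, -0.0181, 0.1658]
eef_rot: [-0.001, 0.654, 0.756, -0.001]
wrist_force: [0.4, -0.4, -4.4]
opening: 0.38
t 28.475 p [ 0.5876 -0.0181  0.1658] eul [  98.3   -0.  -179.8] F [ 0.4 -0.4 -4.4] op 0.38
wrist tip_of flange 0.63 [0.564 0.052 0.026]
wrist tip_of flange 0.56 [ 0.585 -0.018  0.146]
wrist tip_of drawer_right 0.56 [0.587 0.023 0.023]
top tip_of flange 0.98 [0.566 0.056 0.025]
top tip_of flange 0.66 [ 0.595 -0.022  0.148]
top tip_of drawer_right 0.96 [0.589 0.016 0.021]
top tip_of drawer_right 0.62 [0.661 0.192 0.147]
```

View pics/w10.png

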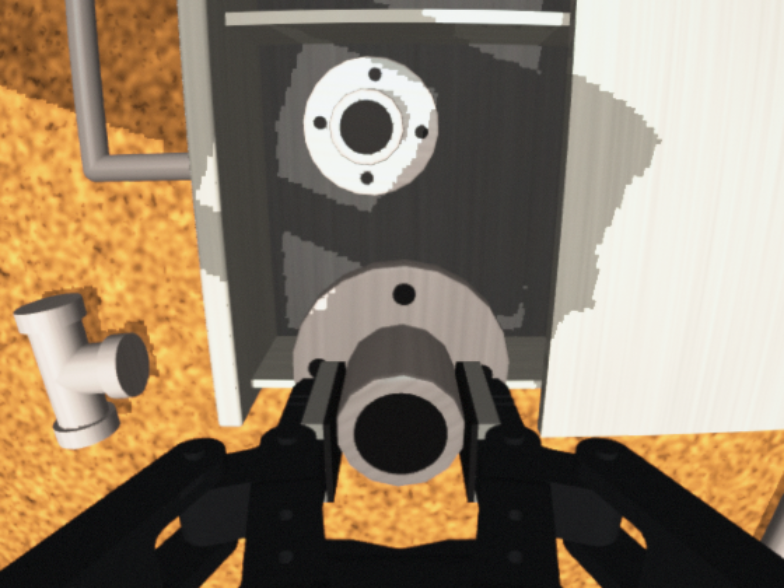

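Flange 2 hangs over free floor between flange 1 at (370,125) and the right wall at row 383; the computed clearance to that wall is about 10 mm. I'll lower it.

```bash
python3 -m pendant '[[[0,0,-40,0,0],[0,0,-40,0,0],[0,0,-32,0,0],[0,0,-12,0,0],[0,0,0,0,0],[0,0,0,0,50],[0,0,0,0,50],[0,0,0,0,50]]]' && python3 -m pendant '[[[0,0,40,0,50],[0,0,50,0,50],[-50,20,20,0,45],[-50,45,0,0,45],[-45,35,0,0,45],[0,0,-30,0,45],[0,0,0,0,45],[0,0,0,0,45]]]'
python3 - <<'E'
from h import *
st();c=find('wrist',['flange','drawer_handle','drawer_right']); find('top',['flange','valve','drawer_handle','drawer_right']); c=find('side',['flange','valve','drawer_handle']);save({'img':c['img'][90:260,230:440]},'s2.png',3)
E
```

```text
time_s: 29.78
eef_pos: [0.5897, -0.0188, 0.0447]
eef_rot: [0.001, 0.655, 0.756, 0.001]
wrist_force: [0.5, 0.5, 0.5]
opening: 0.59
time_s: 30.78
eef_pos: [0.4481, 0.0779, 0.1243]
eef_rot: [0.0, 0.655, 0.756, 0.0]
wrist_force: [0.2, -0.4, 0.8]
opening: 0.526
t 30.775 p [0.4481 0.0779 0.1243] eul [ 98.2   0.  179.9] F [ 0.2 -0.4  0.8] op 0.526
wrist tip_of flange 0.97 [0.563 0.055 0.025]
wrist tip_of drawer_handle 0.95 [0.437 0.077 0.08 ]
wrist tip_of drawer_right 0.58 [0.563 0.054 0.022]
top tip_of flange 0.95 [0.564 0.051 0.025]
top tip_of flange 0.69 [ 0.595 -0.021  0.021]
top tip_of valve 0.66 [0.543 0.181 0.02 ]
top tip_of drawer_right 0.66 [0.588 0.018 0.019]
top tip_of drawer_right 0.47 [ 0.395 -0.114 -0.002]
side tip_of flange 0.8 [0.562 0.056 0.02 ]
side tip_of flange 0.75 [ 0.591 -0.019  0.021]
side tip_of valve 0.78 [0.548 0.181 0.021]
side tip_of drawer_handle 0.89 [0.437 0.082 0.082]
```

View pics/s2.png

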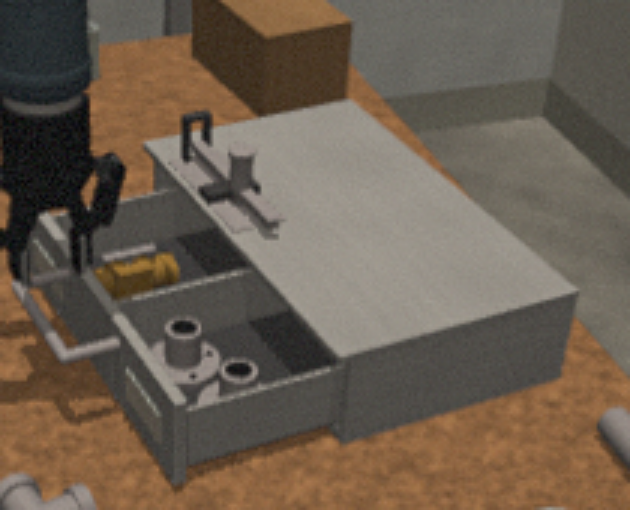

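All three fittings stand on the drawer floor: valve left, both flanges right. Next I grip the handle and push.

```bash
python3 -m pendant '[[[-11,3,0,0,45],[0,0,-20,0,45],[0,0,-40,0,45],[0,0,0,0,45],[0,0,0,0,0],[0,0,0,0,0],[0,0,0,0,0]]]' && python3 -m pendant '[[[10,1.3,0,0,0],[22,2.9,0,0,0],[25,3.3,0,0,0],[25,3.3,0,0,0],[25,3.3,0,0,0],[22,2.9,0,0,0],[10,1.3,0,0,0],[0,0,0,0,0]]]'
```

```text
time_s: 32.3
eef_pos: [0.4373, 0.0811, 0.065]
eef_rot: [0.001, 0.655, 0.756, 0.001]
wrist_force: [-2.6, 0.9, 6.3]
opening: 0.114
time_s: 33.3
eef_pos: [0.5773, 0.1012, 0.065]
eef_rot: [0.001, 0.655, 0.756, 0.002]
wrist_force: [2.2, 6.8, 1.3]
opening: 0.112
```

```bash
python3 -m pendant '[[[5,0.7,0,0,0],[4,0.5,0,0,0],[1.5,0,0,0,0],[0,0,0,0,0],[0,0,0,0,0]]]'
```

```text
time_s: 33.92
eef_pos: [0.5851, 0.1023, 0.065]
eef_rot: [-0.001, 0.655, 0.756, 0.0]
wrist_force: [-6.8, 5.5, 9.0]
opening: 0.11
```

Home again (x 0.585, as before the pull, with 7 N against the stop). I'll release and go to the knob.

```bash
python3 -m pendant '[[[0,0,0,0,45],[0,0,0,0,45],[0,0,40,0,45],[0,0,50,0,45],[0,0,50,0,85],[37,44,0,0,85],[38,44,0,0,85],[0,0,0,0,85]]]' && python3 -m pendant '[[[0,0,0,0,85]]]'
python3 - <<'E'
from h import *
st();c=find('wrist',['bolt_knob','drawer_handle']); save(c,'w11.png',1.4); find('top',['bolt_knob','drawer_handle','cabinet']);find('side',['bolt_knob','drawer_handle'])
E
```

```text
time_s: 34.92
eef_pos: [0.662, 0.1911, 0.2021]
eef_rot: [-0.0, 0.654, 0.757, 0.0]
wrist_force: [-0.9, -1.4, -0.6]
opening: 0.998
time_s: 35.05
eef_pos: [0.6603, 0.1883, 0.2027]
eef_rot: [-0.0, 0.655, 0.756, -0.001]
wrist_force: [-0.3, -0.1, -0.1]
opening: 0.992
t 35.05 p [0.6603 0.1883 0.2027] eul [  98.2    0.  -179.9] F [-0.3 -0.1 -0.1] op 0.992
wrist tip_of bolt_knob 0.78 [0.661 0.192 0.148]
wrist tip_of drawer_handle 0.7 [0.588 0.1   0.081]
top tip_of bolt_knob 0.73 [0.663 0.19  0.149]
top tip_of drawer_handle 0.91 [0.586 0.1   0.079]
top tip_of cabinet 0.7 [ 0.634  0.109 -0.001]
side tip_of drawer_handle 0.89 [0.582 0.105 0.078]
```

View pics/w11.png

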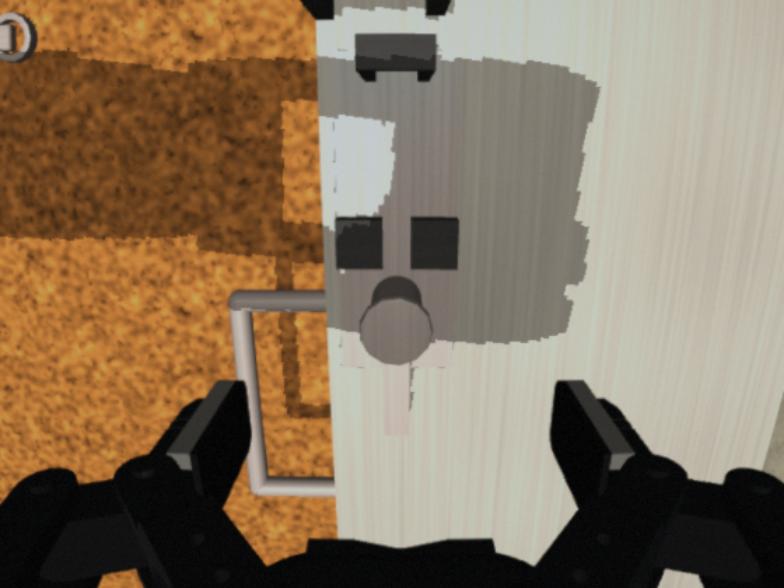

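Knob at (396,327), midway between the pads, and the drawer is home. I'll grip, lift and slide back.

```bash
python3 -m pendant '[[[0,1.5,-35,0,85],[0,0,-34,0,85],[0,0,0,0,85],[0,0,0,0,0],[0,0,0,0,0],[0,0,0,0,0],[0,0,0,0,0]]]' && python3 -m pendant '[[[0,0,8,0,0],[0,0,7,0,0],[0,0,0,0,0],[-2,14,0,0,0],[-2,14,0,0,0],[-1.5,13,0,0,0],[0,0,0,0,0],[0,0,0,0,0]]]'
```

```text
time_s: 36.42
eef_pos: [0.6599, 0.1901, 0.1362]
eef_rot: [-0.0, 0.655, 0.756, -0.001]
wrist_force: [-7.7, -1.2, 8.9]
opening: 0.289
time_s: 37.42
eef_pos: [0.6537, 0.2318, 0.1485]
eef_rot: [-0.001, 0.655, 0.756, -0.001]
wrist_force: [-6.5, 0.4, -3.1]
opening: 0.29
```

```bash
python3 -m pendant '[[[0,0,-7,0,0],[0,0,-6,0,0],[0,0,0,0,60],[0,0,0,0,60],[0,0,0,0,60],[0,0,30,0,60],[0,0,40,0,60],[0,0,40,0,60]]]' && python3 -m pendant '[[[-40,-45,0,0,60],[-40,-45,0,0,60],[-40,-45,0,0,60],[-40,-45,0,0,60],[0,0,0,0,60]]]'
python3 - <<'E'
from h import *
st(); find('top',['bolt_knob','drawer_handle','wrench','tee','paste_can','valve','flange']);c=find('side',['bolt_knob','drawer_handle','wrench','tee','paste_can']);save({'img':c['img'][90:260,230:440]},'s3.png',3)
E
```

```text
time_s: 38.42
eef_pos: [0.6554, 0.2311, 0.2478]
eef_rot: [0.0, 0.655, 0.756, 0.0]
wrist_force: [0.4, -0.0, 0.3]
opening: 0.706
time_s: 39.05
eef_pos: [0.4933, 0.0489, 0.2466]
eef_rot: [0.0, 0.656, 0.755, -0.0]
wrist_force: [0.9, 0.2, 0.4]
opening: 0.703
t 39.05 p [0.4933 0.0489 0.2466] eul [ 98.   0. 180.] F [0.9 0.2 0.4] op 0.703
top tip_of bolt_knob 0.88 [0.658 0.231 0.147]
top tip_of tee 0.61 [ 0.393 -0.116  0.   ]
top tip_of paste_can 0.96 [ 0.742 -0.309 -0.002]
side tip_of bolt_knob 0.49 [0.654 0.232 0.148]
side tip_of drawer_handle 0.96 [0.58  0.105 0.077]
side tip_of drawer_handle 0.54 [ 0.387 -0.121  0.001]
side tip_of wrench 0.84 [ 0.313  0.285 -0.002]
side tip_of tee 0.97 [ 0.39  -0.119  0.   ]
side tip_of paste_can 0.65 [ 0.315  0.283 -0.003]
side tip_of paste_can 0.56 [ 0.737 -0.313  0.001]
```

View pics/s3.png

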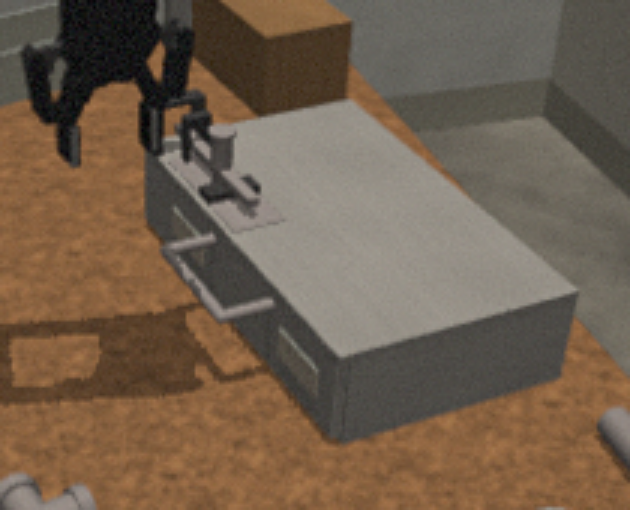

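The knob is back at its start place (0.656, 0.231, 0.148), down and locked; the drawer is shut and the bystanders haven't moved. Handing in.

```bash
python3 -c "
from bench import order; print(order.hand_in())"
```

```text
the job is handed in; nothing more can be done
None
```

The drawer is shut and bolted with all three fittings inside, and the job is handed in at about 39 s of robot time. The hand-in gave no verdict.

I unbolted the drawer, pulled it about 150 mm to its stop and laid the one valve present in the left compartment. Both flanges went in the right one. Then I pushed the drawer home and bolted it again.

**Last checks:**
- **Fittings:** just before closing, the top and side cameras showed all three standing about 20 to 25 mm above the bench, which is the drawer floor. I did not see them again after the drawer shut.
- **Bolt:** the knob is back where it started, at about (0.656, 0.231, 0.148) m. It would read about 10 mm higher if it were resting on the bump.
- **Drawer:** the handle is back at its starting place, and I felt about 7 N against the stop when pushing it home.
- **Bystanders:** wrench, can and tee read within about 6 mm of where they started, which is about the networks' own error.
- **Arm:** clear of everything.

**Disagreements:**
- The valve lay roughly along world x (about -13°), not near world y as the text says. I followed the pictures.
- The networks gave a few false reports, such as the can or wrench under another name. I discarded them against the pictures.

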